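Feeler check of a wax mould clamp

TASK

First swing the cam lever of the mould clamp fully over so that it closes the sliding plate. Then take the feeler blade out of its wooden stand by its black handle and slide it upright and straight down into the middle of the slot between the two sprung clamp plates, past the wide mouth, until it drags snugly between the close lower faces, its tip about halfway down these and clear of the base. Finish while still gripping the blade there, lever still over, and do not disturb the jar, the wax bar or the polishing wheel.

Things in the scene. Friction and masses are not known exactly. Their poses are not given: they have to be found in the camera images.
- clamp: Mould clamp, fixed: dark steel base 100 (own x) x 166 (own y, -103 to 63) x 12 mm, with two upright aluminium plates facing each other across own y, each 40 mm wide along own x, standing 16 to 78 mm above the bench. Origin on the bench, midway between the closed plates; own z up. The plates are sprung: 2 N preload, 1.2 N per mm, each yields up to 6 mm outward along own y.
- slot (a point): Point midway between the closed plates, level with their top edges, 78 mm above the bench (clamp's own 0, 0, 78 mm); axes as the clamp's. Closed, the plates are 18 mm apart at the top, 8 mm apart from height 68 to 52, and narrow to meet lightly from height 44 down to 16 (the narrow lower faces, which yield to the blade and drag on it).
- front_plate: Aluminium plate on the clamp's +y side, on a fixed bracket. Its origin coincides with the clamp's while no blade pushes it back.
- rear_plate: Aluminium plate on the clamp's -y side, on the sliding carriage driven by the cam. Its origin lies 10 mm towards the clamp's -y from the clamp's origin when the lever is at 0 and coincides with it when the lever is fully over.
- lever (a joint): Cam lever angle in rad about a vertical pivot. 0: arm points along the clamp's -y, clamp open; grows counter-clockwise seen from above to its stop at 1.5: arm along the clamp's +x, clamp closed. Starts between 0 and 0.35, needs about 2 N at the grip, stays where it is left.
- lever_pivot (a point): On the lever's pivot axis, at the clamp's own (0, -75 mm), 62 mm above the bench (top of the flat steel lever arm, which is 14 mm wide).
- lever_grip (a point): Centre of the upright round black grip at the lever's end: 14 mm in diameter, 40 mm tall (62 to 102 mm above the bench), 70 mm from the pivot axis. This point is 82 mm above the bench.
- stand: Wooden stand, fixed, 70 (own x) x 55 (own y) x 64 mm high on a thin 100 x 85 mm foot, with a slot 26 x 7 mm open at the top in which the blade stands. Origin under its centre, on the bench.
- blade: Feeler blade, loose, 90 g: steel, 20 mm wide (own x), 4 thick (own y), 60 long below a black handle 32 (own x) x 16 (own y) x 45 mm tall. Origin at the centre of the rounded tip; own z up; handle 60 to 105 mm above the tip. Stands in the stand, own x along the stand's, handle's underside on the stand's top, tip 4 mm above the bench.
- jar: Bystander: glass jar with white lid, 60 mm in diameter, 85 mm high. Origin under its centre. Leave alone.
- wax_bar: Bystander: small teal wax bar, 70 x 26 x 14 mm. Origin under its centre. Leave alone.
- wheel: Bystander: yellow felt polishing wheel lying flat, 100 mm in diameter, 14 mm thick with a black hub. Origin under its centre. Leave alone.
There are look-alikes about, which are no part of the job. Several things have the shape of the clamp; the one meant has the colours described above. There is more than one size of the blade; the one meant has the size given above.

How it is judged:
By the outcome, as a careful person would: the job done as asked, in the order asked, and still so for the second after the job is handed in, while the arm keeps its last pose, push and grip.
It also fails if it takes over 61 s, if anything falls off the work surface, if the arm or the gripper's body presses on something with over 40 N, if the wrist force passes 120 N, or if a joint passes its speed limit or range.

ROBOT

A 6-joint arm with a two-finger parallel gripper is mounted at the origin on the work surface. World frame = base frame: x ahead of the robot, y to its left, z up, the work surface at z = 0. Lengths are in mm, angles in degrees, forces in N, time in s.
With the tool pointing down it reaches from about 300 to 850 mm from the base axis. Payload 4.2 kg.
Tool frame: the origin (TCP) lies at the centre of the arm's flange, where the gripper is bolted on; the fingertips stand 191 mm ahead of it and the grasp point (between the pads) lies 172 mm ahead of it; z points along the fingers, x is the direction in which the jaws open and shut, and the axes are right-handed (so a half turn about z gives the same grasp; the last joint's range is limited). The gripper opens to 91 mm and grips with 3 to 60 N. Pads are 32 mm wide; open, the fingers measure 118 mm over their backs; the gripper's body (76 mm by 178 mm) begins 60 mm behind the grasp point.
Start: joints at [-68.354, 18.312, 89.639, -0, 72.044, -1.146], TCP at [222.748, -530.1, 404.776] pointing down, gripper open.
Joint ranges: [-177.97, 177.97], [-48.28, 115.42], [12.27, 149.76], [-77.06, 257.06], [2.81, 150.46], [-146.56, 146.56]. Speed limits (degrees/s): [147.25, 147.25, 180, 180, 180, 180].

INTERFACE

Orientations are given as [roll, pitch, yaw] about the fixed x, y, z axes, in that order (R = Rz(yaw) Ry(pitch) Rx(roll)).
In Python, from workcell import state, cams, env gives the robot as it stands.
- The arm moves only by the tool apply_moves, never from a script. Its argument "steps" is text: rows parted by semicolons, each of 4 numbers parted by spaces: the shift along the world's x, y, z in units of 40 mm (1.0 is 40 mm), then the turn about the world's z in units of 6 degrees (1.0 is 6 degrees). A call has 1 to 5 rows; each row shifts and turns the pose as measured when the row begins; what a row does not reach is not made up. A row lasts 1/10 s, in which the tool goes at most 50 mm and 8.59 degrees, less where a joint would pass 70% of its speed; a pose out of reach is approached as far as the arm can. A call is refused whole if a number of a shift passes 1 or a number of a turn 1, either way. A call with a gripper value outside its range is refused whole. "jaw" is the gripper command: -1 is fully open, 1 is shut, values between are in proportion, set as the call begins (left out, the last holds). The fingers move at their own pace and stop on an object; "grip_force" is the grip in N (left out, the last holds). Time passes only in rows, so rows that do not move let the fingers close. It gives the time, the measured TCP pose, the force and the opening at its end, in the units of the state.
- state(): the state, without advancing time (a new reading comes with each control period).
- cams.grab_frame(name): name is "scene" or "top" or "wrist"; returns a dict with "image" (384x512x3 uint8, red, green, blue), "intrinsics" (3x3 intrinsics, pixels), "k1" (the pictures are not rectified: a ray, as slopes to the right and down, at radius r is drawn at 1 + k1 r^2 times it, then the intrinsics apply), "rvec" (rotation vector, rad) and "tvec" (3), from world to camera coordinates, as OpenCV has them; the wrist camera has in their place "mount" (4x4, takes a point from camera to tool coordinates, whose origin is the TCP and whose axes are the tool frame's). Camera axes: x right, y down, z forward; pixel columns grow to the right and rows downward; lengths in mm; the calibration is good to about 2 mm. A picture is of the moment at which its call begins: read the wrist's pose just before it. There is no depth.
- env.job_done(): hands the job in, once; it reports no verdict.
The state is a dict: "time_s": time; "qpos": joint angles; "qvel": joint speeds; "effort": joint torques, N m; "ee_pos": TCP position; "ee_rot": TCP orientation; "force": force on the tool from outside, world axes, zero at the start; "torque": the same for the moment, N m; "gripper_width": finger opening in mm.
Only numpy, scipy, OpenCV 4.12 (cv2) and the standard library are available. Lean on these libraries where they do the work, as an engineer would, in place of code of your own. Each camera call takes 0.05 s, during which the arm holds its last target. There are 200 camera calls.

## Working session

There is one attempt and no reset: what is moved stays moved. The work goes in short steps, Python scripts to look and compute and a tool call to move; the robot and the scene stay as the last step left them, time stands still between calls to the robot, and variables do not carry over. Pictures are saved under pics/ and viewed, about 8 in all and at most 12, crops included, and the job is handed in when it is done.

Besides the shell and the picture viewer there is one more tool, called as a command line: name --argument value ..., lists and objects as JSON in quotes. apply_moves: Moves the arm, as the interface text tells. Its arguments: {"type":"object","properties":{"steps":{"type":"string"},"jaw":{"type":"number"},"grip_force":{"type":"number"}},"required":["steps"]}

```bash
mkdir -p pics; ls
cat > h.py <<'E'
import numpy as np, cv2
from workcell import state, cams, env
from scipy.spatial.transform import Rotation as R
def grab(name, fn):
    s=state(); f=cams.grab_frame(name)
    K=np.array(f["intrinsics"]); k1=float(f["k1"])
    if name=="wrist":
        T=np.eye(4); T[:3,:3]=R.from_euler('xyz',s["ee_rot"],degrees=True).as_matrix(); T[:3,3]=s["ee_pos"]
        C=np.linalg.inv(T@np.array(f["mount"]))
        Rc,t=C[:3,:3],C[:3,3]
    else:
        Rc=R.from_rotvec(np.ravel(f["rvec"])).as_matrix(); t=np.ravel(f["tvec"])
    np.savez(fn+".npz",K=K,k1=k1,R=Rc,t=t); cv2.imwrite(fn+".png",f["image"][:,:,::-1]); return s
def load(fn): return np.load(fn+".npz")
def ray(c,px):
    D=np.array([c["k1"],0,0,0,0],float)
    u=cv2.undistortPoints(np.array([[px]],float),c["K"],D).ravel()
    d=c["R"].T@np.array([u[0],u[1],1]); o=-c["R"].T@c["t"]; return o,d/np.linalg.norm(d)
def onz(fn,px,z):
    o,d=ray(load(fn),px); return o+d*(z-o[2])/d[2]
def tri(obs):
    A=np.zeros((3,3));b=np.zeros(3);L=[]
    for fn,px in obs:
        o,d=ray(load(fn),px);P=np.eye(3)-np.outer(d,d);A+=P;b+=P@o;L.append((o,P))
    x=np.linalg.solve(A,b); return x,[float(np.linalg.norm(P@(x-o))) for o,P in L]
def proj(fn,X):
    c=load(fn); D=np.array([c["k1"],0,0,0,0],float)
    return cv2.projectPoints(np.atleast_2d(np.array(X,float)),cv2.Rodrigues(c["R"])[0],c["t"],c["K"],D)[0].reshape(-1,2)
def big(fn,x0,y0,x1,y1,s,out):
    cv2.imwrite(out,cv2.resize(cv2.imread(fn+".png")[y0:y1,x0:x1],None,fx=s,fy=s,interpolation=cv2.INTER_CUBIC))
E
python3 - <<'E'
from h import *
s=grab("scene","pics/s0"); grab("top","pics/t0"); print(s)
a=cv2.imread("pics/s0.png");b=cv2.imread("pics/t0.png")
for n in("s0","t0"):
  c=load("pics/"+n); print(-c["R"].T@c["t"], c["R"][2], c["K"][0,0])
E
```

```text
pics
{'time_s': 0.0, 'qpos': array([-6.83540994e+01,  1.83510613e+01,  8.97072778e+01,  2.71022385e-04,
        7.20418807e+01, -1.14694583e+00]), 'qvel': array([ 0.01687652,  0.06742894, -0.01345747,  0.02647244,  0.03567467,
       -0.06095519]), 'effort': array([ 5.87524373e-04, -4.12457621e+01, -2.31973493e+01,  7.28612160e-02,
        4.56265337e-02, -1.54155136e-04]), 'ee_pos': array([ 222.68455394, -529.94509029,  403.91988064]), 'ee_rot': array([-1.79997736e+02,  1.00194568e-01, -6.72072353e+01]), 'force': array([-0.01739117, -0.04455527, -1.05374374]), 'torque': array([ 0.02198344, -0.00424407, -0.01470122]), 'gripper_width': 91.26805126603121}
[1136.40453923  149.76262551  467.91702864] [-0.8359677  -0.11442267 -0.5367173 ] 356.34960473145486
[ 493.1132368    75.60963983 1099.57752995] [ 0.07770598 -0.01115625 -0.9969139 ] 490.483561203938
```

View pics/s0.png

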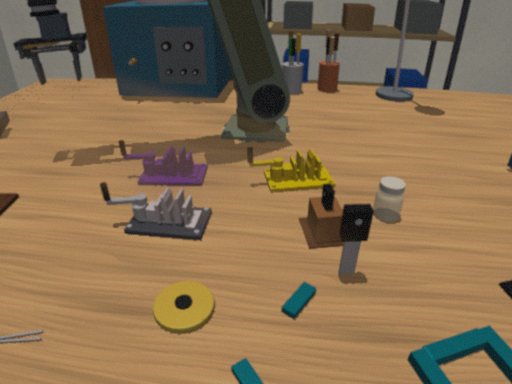

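View pics/t0.png

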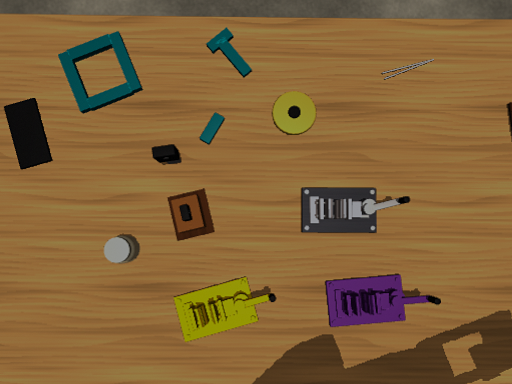

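The scene view shows the right clamp (dark base, silver plates) at about (168,212), the stand at (325,215) and a larger decoy blade at (355,240). In the top view the clamp is at (340,210) with its lever grip at (405,200), and the stand is at (188,213). Next I'll enlarge both.

Run:
```python
from h import *
big("pics/t0",290,170,420,245,6,"pics/a.png")
a=cv2.imread("pics/t0.png")[180:250,155:225]; b=cv2.imread("pics/s0.png")[175:255,290:380];c=cv2.imread("pics/s0.png")[175:245,95:220]
f=lambda i,s:cv2.resize(i,None,fx=s,fy=s,interpolation=cv2.INTER_CUBIC)
A=np.zeros((600,800,3),np.uint8)
x=f(a,4);A[:280,:280]=x
x=f(b,4);A[:320,290:650]=x
x=f(c,4);A[320:600,:500]=x
cv2.imwrite("pics/b.png",A)
```

```text
(no output)
```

View pics/a.png

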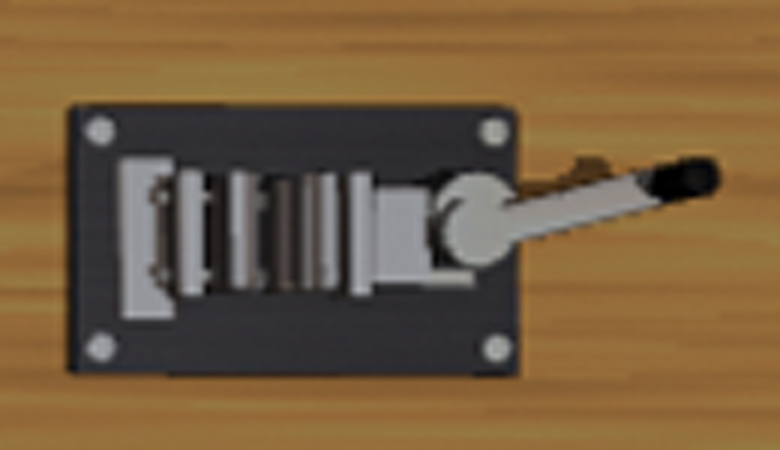

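View pics/b.png

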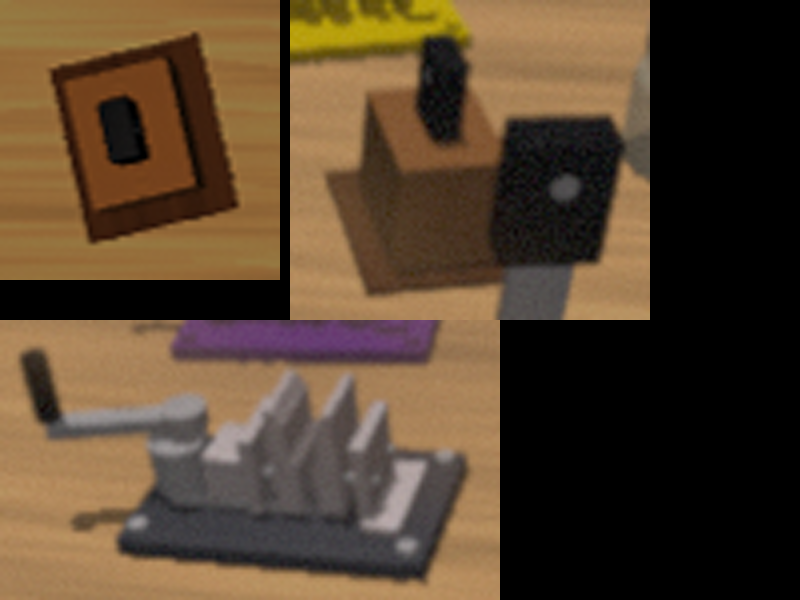

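Run:
```python
from h import *
np.set_printoptions(precision=1,suppress=True)
A=lambda x,y:(290+x/6-.4,170+y/6-.4)
T0,S0="pics/t0","pics/s0"
cs=[onz(T0,A(*p),12) for p in[(68,104),(518,104),(518,375),(68,377)]]
for c in cs: print("corner",c)
cl=np.array(cs); v=(cl[0]+cl[3]-cl[1]-cl[2])[:2]; yaw=np.degrees(np.arctan2(v[1],v[0]))-90
print("yaw",yaw,np.linalg.norm(cl[0]-cl[1]),np.linalg.norm(cl[0]-cl[3]))
u=np.array([-np.sin(np.radians(yaw)),np.cos(np.radians(yaw))]); ctr=cl.mean(0)[:2]; o=ctr+20*u; print("origin",o)
B=lambda x,y:(290+(x-290)/4-.4,175+y/4-.4); C=lambda x,y:(95+x/4-.4,175+(y-320)/4-.4)
print("grip top", tri([(T0,A(705,177)),(S0,C(34,354))])); 
print("pivot topcap", tri([(T0,A(478,205)),(S0,C(184,405))]), "pred",o-75*u)
print("grip top z102", onz(T0,A(702,177),102))
b=lambda x,y:(155+x/4-.4,180+y/4-.4)
st=[onz(T0,b(*p),64) for p in[(64,83),(160,58),(197,187),(95,210)]]
for p in st: print("stand",p)
print("stand ctr",np.mean(st,0))
e=(st[1]-st[0]+st[2]-st[3]);print("edge dir",np.degrees(np.arctan2(e[1],e[0])),np.linalg.norm(e)/2, np.linalg.norm(st[0]-st[3]))
print("handle top", tri([(T0,b(120,128)),(S0,B(443,44))]))
print(onz(T0,b(120,128),109), onz(T0,b(124,130),86))
```

```text
corner [600.3 -34.2  12. ]
corner [ 601.4 -201.7   12. ]
corner [ 500.8 -200.3   12. ]
corner [499.1 -34.   12. ]
yaw 0.45763436378605604 167.57234394842038 101.18711221770023
origin [550.2 -97.5]
grip top (array([ 567.6, -242. ,   99.8]), [0.9326388130363659, 0.9326388130363598])
pivot topcap (array([ 559.1, -170.4,   69.1]), [2.2135551317333375, 2.2135551317332585]) pred [ 550.8 -172.5]
grip top z102 [ 567.8 -241.2  102. ]
stand [565.  246.7  64. ]
stand [578.6 196.3  64. ]
stand [510.6 175.8  64. ]
stand [498.2 229.2  64. ]
stand ctr [538.1 212.   64. ]
edge dir -75.9885904270602 53.45397877484637 69.03848417133068
handle top (array([539.3, 210.6, 110.3]), [0.1236198040803208, 0.1236198040803041])
[539.3 210.7 109. ] [539.4 211.7  86. ]
```

Clamp origin is about (550.5, -97.5) with yaw about 0.5°, and the lever is at about 0.24 rad. The handle is at (539, 211) with its top at 110, blade x-axis near 14°. I'll straddle the lever grip first.

apply_moves --steps "0.8 0.7 -0.15 1;0.8 0.7 -0.15 1;0.8 0.7 -0.15 1;0.8 0.7 -0.15 1;0.8 0.7 -0.15 1" --jaw 0.2

```text
time_s: 0.6
ee_pos: [383.4, -388.5, 371.5]
ee_rot: [179.9, 0.1, -36.6]
force: [-0.7, -0.2, 0.1]
gripper_width: 54.0
```

apply_moves --steps "0.8 0.7 -0.15 1;0.8 0.7 -0.15 1;0.8 0.7 -0.15 1;0.8 0.7 -0.15 1;0 0 0 1"

```text
time_s: 1.1
ee_pos: [518.4, -267.4, 343.6]
ee_rot: [-179.9, 0.3, -5.1]
force: [-0.9, -0.3, 0.2]
gripper_width: 36.1
```

apply_moves --steps "0 0 0 1;0 0 0 1;0 0 0 1;0 0 0 0;0 0 0 0"

```text
time_s: 1.6
ee_pos: [519.8, -264.6, 340.4]
ee_rot: [-179.7, 0.6, 13.9]
force: [0.3, -0.2, 0.2]
gripper_width: 36.3
```

apply_moves --steps "0.6 0.29 -0.1 0;0.6 0.29 -0.1 0;0 0 0 0;0 0 0 0"

```text
time_s: 2.0
ee_pos: [568.2, -241.5, 331.8]
ee_rot: [-179.7, 0.7, 13.3]
force: [0.1, -1.0, -0.4]
gripper_width: 36.4
```

Run:
```python
from h import *
s=grab("wrist","pics/w1"); print(s["ee_pos"],s["ee_rot"])
p=s["ee_pos"]; print(proj("pics/w1",[[567.7,-241.5,102],[567.7,-241.5,62],[550.8,-172.5,62],[p[0],p[1],82]]))
```

```text
[ 568.20071549 -241.52078325  331.79152792] [-179.69594912    0.66299413   13.34870983]
[[260.35301536 219.57726004]
 [260.07901728 202.04678401]
 [259.66303031 107.30785926]
 [260.88182337 210.2979367 ]]
```

View pics/w1.png

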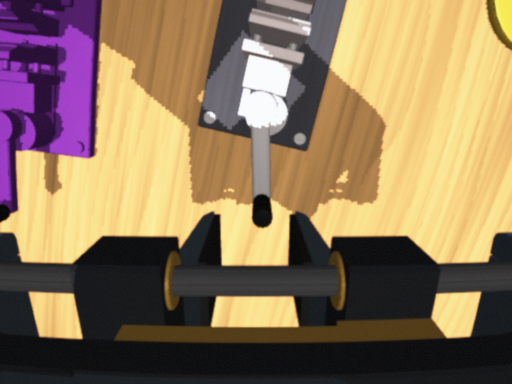

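The grip shows at (262,217) against a predicted (260,220), centred between the fingers. Lowering now, then narrowing the jaw to cage it.

apply_moves --steps "0 0 -0.9 0;0 0 -0.85 0;0 0 0 0;0 0 0 0"

```text
time_s: 2.45
ee_pos: [566.0, -243.5, 263.3]
ee_rot: [-179.9, 0.5, 13.1]
force: [0.7, -1.0, 0.5]
gripper_width: 36.6
```

apply_moves --steps "0 0 0 0;0 0 0 0;0 0 0 0" --jaw 0.6

```text
time_s: 2.75
ee_pos: [566.7, -244.3, 267.6]
ee_rot: [179.9, 0.1, 13.0]
force: [1.9, 0.5, -0.9]
gripper_width: 18.5
```

apply_moves --steps "0.18 0.06 0 1;0.17 0.07 0 1;0.16 0.09 0 1;0.15 0.105 0 1;0.14 0.12 0 1"

```text
time_s: 3.25
ee_pos: [597.2, -227.9, 270.7]
ee_rot: [179.8, 0.5, 44.2]
force: [-1.5, -1.4, -1.6]
gripper_width: 18.1
```

apply_moves --steps "0.14 0.15 -0.03 1;0.125 0.165 -0.03 1;0.105 0.18 -0.03 1;0.085 0.19 -0.03 1;0.065 0.19 -0.03 1"

```text
time_s: 3.75
ee_pos: [618.4, -194.9, 270.4]
ee_rot: [179.4, 0.9, 75.5]
force: [-1.7, -1.4, 1.6]
gripper_width: 18.3
```

apply_moves --steps "0.05 0.2 -0.03 1;0.02 0.2 -0.03 0.8;0 0.2 -0.03 0;0 0.1 0 0;0 0 0 0"

```text
time_s: 4.25
ee_pos: [621.9, -170.0, 270.5]
ee_rot: [179.0, 1.8, 86.8]
force: [0.8, 0.0, 0.4]
gripper_width: 18.1
```

apply_moves --steps "0 0.1 0 0;0 0.1 0 0;0 0.05 0 0"

```text
time_s: 4.55
ee_pos: [621.6, -166.4, 270.4]
ee_rot: [178.9, 2.9, 86.8]
force: [1.1, -6.1, -2.8]
gripper_width: 18.2
```

apply_moves --steps "0 0.1 0 0;0 0.1 0 0;0 0.05 0 0"

```text
time_s: 4.85
ee_pos: [621.4, -163.2, 270.1]
ee_rot: [178.7, 3.9, 86.7]
force: [0.7, -4.9, -3.7]
gripper_width: 17.9
```

Run:
```python
from h import *
s=grab("scene","pics/s1"); grab("top","pics/t1"); s=state();print(s["ee_pos"],s["ee_rot"],s["force"])
a=cv2.imread("pics/t1.png")[160:245,290:420]; c=cv2.imread("pics/s1.png")[165:245,95:220]
f=lambda i,s:cv2.resize(i,None,fx=s,fy=s,interpolation=cv2.INTER_CUBIC)
cv2.imwrite("pics/c.png",np.vstack([f(a,3.5),f(c,3.64)[:, :455]]))
```

```text
[ 621.40948404 -163.01954675  270.11556457] [178.72225732   3.92244979  86.70979654] [ 1.26687343 -8.70356702 -4.85636851]
```

View pics/c.png

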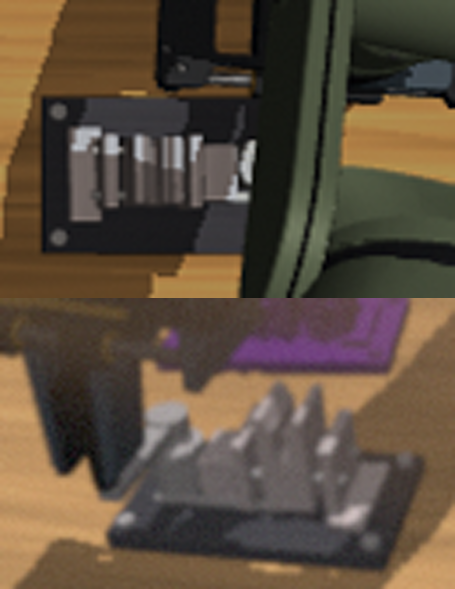

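The measured tilt puts the grip at about y=-176.7, which is about 86.5° and so at the stop. I'll unload and lift clear, then see whether the tilt recovers.

apply_moves --steps "0 -0.06 0 0;0 0 0 0"

```text
time_s: 5.15
ee_pos: [621.2, -165.4, 270.4]
ee_rot: [178.7, 3.9, 86.5]
force: [0.3, 0.0, -0.7]
gripper_width: 18.2
```

apply_moves --steps "0 0 0.5 0;0 0 0.8 0;0 0 0.8 0;0 0 0.5 0;0 0 0 0"

```text
time_s: 5.65
ee_pos: [619.9, -161.9, 378.0]
ee_rot: [179.0, 3.5, 86.3]
force: [-0.3, 0.1, 0.2]
gripper_width: 18.3
```

apply_moves --steps "-0.2 0.93 0 0.3;-0.2 0.93 0 0.3;-0.2 0.93 0 0.3;-0.2 0.93 0 0.3;-0.2 0.93 0 0.3" --jaw -0.3

```text
time_s: 6.15
ee_pos: [577.3, 27.4, 373.2]
ee_rot: [179.2, 3.3, 95.0]
force: [1.3, 0.1, -0.1]
gripper_width: 55.5
```

apply_moves --steps "-0.2 0.93 0 0.3;-0.2 0.93 0 0.3;-0.2 0.93 0 0.3;-0.2 0.93 0 0.3;-0.2 0.93 0 0.3"

```text
time_s: 6.65
ee_pos: [531.6, 222.3, 366.9]
ee_rot: [179.8, 3.1, 104.3]
force: [0.4, 0.4, -0.8]
gripper_width: 59.5
```

apply_moves --steps "0 0 0 0;0 0 0 0"

```text
time_s: 6.85
ee_pos: [529.3, 226.9, 364.3]
ee_rot: [-179.9, 3.0, 104.7]
force: [-0.4, -0.2, -0.1]
gripper_width: 59.2
```

Run:
```python
from h import *
np.set_printoptions(precision=1,suppress=True)
s=grab("wrist","pics/w2"); print(s["ee_pos"],s["ee_rot"],s["qpos"],s["gripper_width"])
M=R.from_euler('xyz',s["ee_rot"],degrees=True).as_matrix(); print("grasp",s["ee_pos"]+172*M[:,2],M[:,2])
d=np.radians(14);e=np.array([np.cos(d),np.sin(d),0]);n=np.array([-np.sin(d),np.cos(d),0]);c=np.array([539.3,211,0])
print(proj("pics/w2",[c+a*16*e+b*8*n+[0,0,109] for a,b in((1,1),(1,-1),(-1,-1),(-1,1))]))
```

```text
[529.3 226.9 364.3] [-179.9    3.   104.7] [ 22.8  20.1  93.   -3.2  67.4 -80.6] 59.156131167186686
grasp [531.3 218.  192.6] [ 0.  -0.1 -1. ]
[[258.7 236. ]
 [237.3 235.3]
 [237.2 194.2]
 [259.3 194.7]]
```

View pics/w2.png

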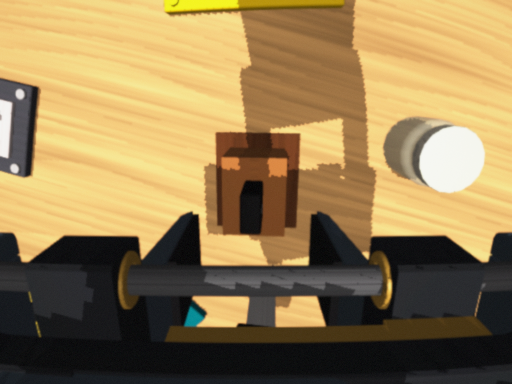

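The handle shows at x 240–263, y 180–235, roughly where predicted. Cropping for a closer reading.

```bash
python3 -c "
from h import *
big('pics/w2',205,125,310,245,5,'pics/d.png')"
```

```text
(no output)
```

View pics/d.png

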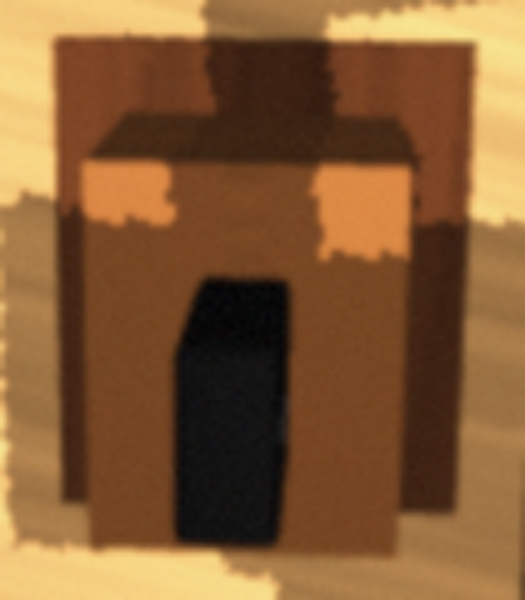

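Run:
```python
from h import *
np.set_printoptions(precision=1,suppress=True)
f=lambda x,y:(205+x/5-.4,125+y/5-.4)
for z,P in((109,[(176,345),(287,345),(277,545),(178,542)]),(64,[(85,160),(412,163),(397,553),(91,548)])):
    q=np.array([onz("pics/w2",f(*p),z) for p in P]); v=q[2]+q[3]-q[0]-q[1]; w=q[1]+q[2]-q[0]-q[3]
    print(q.mean(0),np.degrees(np.arctan2(v[1],v[0])),np.degrees(np.arctan2(w[1],w[0])),np.linalg.norm(v)/2,np.linalg.norm(w)/2)
b=lambda x,y:(155+x/4-.4,180+y/4-.4)
print(tri([("pics/w2",f(230,445)),("pics/t0",b(120,128)),("pics/s0",(327.9,185.6))]))
```

```text
[537.6 212.4 109. ] 13.344400516214261 104.75635758755037 30.773764680042202 15.42954207641339
[537.8 212.3  64. ] 13.955302746076994 104.7196442281237 69.82308911964827 54.653893564538485
(array([538.3, 211.3, 109.3]), [1.3952511604375981, 1.2666808977659638, 0.5429218417175512])
```

apply_moves --steps "0.09 -0.08 -0.6 0;0.09 -0.08 -0.6 0;0 0 -0.6 0;0 0 -0.5 0;0 0 0 0"

```text
time_s: 7.4
ee_pos: [537.4, 214.0, 268.8]
ee_rot: [-179.9, 3.0, 104.1]
force: [-0.2, -0.4, 0.1]
gripper_width: 59.5
```

```bash
cat >> h.py <<'E'
def gp(s=None):
    s=s or state(); M=R.from_euler('xyz',s["ee_rot"],degrees=True).as_matrix()
    print("t",s["time_s"],"grasp",(s["ee_pos"]+172*M[:,2]).round(1),"z",M[:,2].round(3),"rot",s["ee_rot"].round(1),"F",s["force"].round(1),"T",s["torque"].round(2),"w",round(s["gripper_width"],1)); return M
E
python3 -c "
from h import *
gp()"
```

```text
t 7.4 grasp [539.3 205.2  97.1] z [ 0.011 -0.052 -0.999] rot [-179.9    3.   104.1] F [-0.2 -0.4  0.1] T [ 0.16 -0.1   0.02] w 59.5
```

apply_moves --steps "-0.03 0.1 -0.1 0;0 0.07 -0.1 0;0 0 0 0;0 0 0 0"

```text
time_s: 7.8
ee_pos: [537.4, 219.8, 262.7]
ee_rot: [179.9, 3.0, 103.9]
force: [0.7, 0.0, 0.6]
gripper_width: 59.4
```

```bash
python3 -c "
from h import *
gp()"
```

```text
t 7.8 grasp [539.9 211.1  91. ] z [ 0.014 -0.05  -0.999] rot [179.9   3.  103.9] F [0.7 0.  0.6] T [ 0.2  -0.08  0.01] w 59.4
```

Good position. Grip moderately.

apply_moves --steps "0 0 0 0;0 0 0 0;0 0 0 0;0 0 0 0;0 0 0 0" --jaw 1 --grip_force 25

```text
time_s: 8.3
ee_pos: [537.7, 220.2, 264.6]
ee_rot: [179.7, 3.0, 103.9]
force: [-0.2, -0.4, -0.4]
gripper_width: 22.0
```

```bash
python3 -c "
from h import *
gp()"
```

```text
t 8.3 grasp [540.7 211.8  92.9] z [ 0.018 -0.049 -0.999] rot [179.7   3.  103.9] F [-0.2 -0.4 -0.4] T [ 0.14 -0.14 -0.03] w 22.0
```

apply_moves --steps "0 0 0 0;0 0 0 0;0 0 0 0"

```text
time_s: 8.6
ee_pos: [537.3, 221.6, 264.6]
ee_rot: [179.7, 2.7, 103.8]
force: [-0.7, 2.5, 0.2]
gripper_width: 16.1
```

```bash
python3 -c "
from h import *
gp()"
```

```text
t 8.6 grasp [540.2 214.   92.8] z [ 0.017 -0.044 -0.999] rot [179.7   2.7 103.8] F [-0.7  2.5  0.2] T [0.9  0.1  0.03] w 16.1
```

Firmly gripped at 16.1 mm. With the blade held in the stand, I'll shift the TCP to take out the tilt.

apply_moves --steps "0.02 -0.07 0 0;0.02 -0.07 0 0;0.02 -0.05 0 0"

```text
time_s: 8.9
ee_pos: [538.5, 217.9, 264.7]
ee_rot: [179.7, 1.9, 103.5]
force: [-3.0, 7.5, 0.8]
gripper_width: 16.1
```

```bash
python3 -c "
from h import *
gp()"
```

```text
t 8.9 grasp [540.7 212.5  92.8] z [ 0.013 -0.031 -0.999] rot [179.7   1.9 103.5] F [-3.   7.5  0.8] T [2.02 0.63 0.02] w 16.1
```

Works as hoped; continue.

apply_moves --steps "0.02 -0.1 0 0;0.02 -0.1 0 0;0.02 -0.1 0 0"

```text
time_s: 9.2
ee_pos: [539.4, 212.5, 264.9]
ee_rot: [179.6, 0.7, 103.1]
force: [-3.3, 14.9, -1.1]
gripper_width: 15.8
```

```bash
python3 -c "
from h import *
gp()"
```

```text
t 9.2 grasp [541.  210.8  92.9] z [ 0.01 -0.01 -1.  ] rot [179.6   0.7 103.1] F [-3.3 14.9 -1.1] T [3.34 0.77 0.14] w 15.8
```

apply_moves --steps "0 -0.05 0 0;0 0 0 0;0 0 0 0"

```text
time_s: 9.5
ee_pos: [539.1, 212.5, 264.8]
ee_rot: [179.5, 0.5, 103.1]
force: [-0.5, 1.3, 0.0]
gripper_width: 16.0
```

```bash
python3 -c "
from h import *
gp()"
```

```text
t 9.5 grasp [540.7 211.5  92.8] z [ 0.01  -0.006 -1.   ] rot [179.5   0.5 103.1] F [-0.5  1.3  0. ] T [ 0.57  0.02 -0.07] w 16.0
```

apply_moves --steps "0 0 0.4 0;0 0 0.6 0;0 0 0.6 0;0 0 0.6 0;0 0 0.6 0"

```text
time_s: 10.0
ee_pos: [538.1, 210.7, 373.9]
ee_rot: [-179.8, 0.7, 103.1]
force: [-0.5, 0.4, -0.7]
gripper_width: 16.2
```

```bash
python3 -c "
from h import *
gp()"
```

```text
t 10.0 grasp [538.  208.4 201.9] z [-0.001 -0.014 -1.   ] rot [-179.8    0.7  103.1] F [-0.5  0.4 -0.7] T [ 0.12 -0.17 -0.06] w 16.2
```

apply_moves --steps "0.04 -0.9 0.05 -0.26;0.04 -0.9 0.05 -0.26;0.04 -0.9 0.05 -0.26;0.04 -0.9 0.05 -0.26;0.04 -0.9 0.05 -0.26"

```text
time_s: 10.5
ee_pos: [546.1, 25.6, 387.7]
ee_rot: [179.9, 1.2, 95.5]
force: [0.8, 0.2, -1.8]
gripper_width: 16.1
```

apply_moves --steps "0.04 -0.9 0.03 -0.26;0.04 -0.9 0 -0.26;0.03 -0.7 0 -0.26;0 -0.3 0 0;0 0 0 0"

```text
time_s: 11.0
ee_pos: [548.5, -98.1, 388.3]
ee_rot: [-179.8, 1.8, 90.3]
force: [-0.3, -0.2, -1.1]
gripper_width: 15.6
```

```bash
python3 -c "
from h import *
gp()"
```

```text
t 11.0 grasp [ 548.  -103.4  216.4] z [-0.003 -0.031 -1.   ] rot [-179.8    1.8   90.3] F [-0.3 -0.2 -1.1] T [ 0.18 -0.15 -0.02] w 15.6
```

apply_moves --steps "0 0.8 0 0;0 0.8 0 0;0 0.8 0 0;0 0 0 0"

```text
time_s: 11.4
ee_pos: [547.4, 2.9, 387.6]
ee_rot: [-179.7, 1.8, 90.4]
force: [-0.6, -0.7, -0.5]
gripper_width: 16.1
```

```bash
python3 -c "
from h import *
gp()"
```

```text
t 11.4 grasp [546.5  -2.4 215.6] z [-0.006 -0.031 -1.   ] rot [-179.7    1.8   90.4] F [-0.6 -0.7 -0.5] T [ 0.12 -0.19  0.01] w 16.1
```

apply_moves --steps "0 -0.25 0 0;0 -0.25 0 0;0 -0.25 0 0;0 -0.25 0 0;0 -0.25 0 0"

```text
time_s: 11.9
ee_pos: [546.7, -50.4, 387.4]
ee_rot: [-179.6, 1.9, 90.6]
force: [-0.1, 0.4, -0.6]
gripper_width: 16.1
```

apply_moves --steps "0 -0.25 0 0;0 -0.25 0 0;0 -0.25 0 0;0 -0.15 0 0;0 0 0 0"

```text
time_s: 12.4
ee_pos: [546.5, -93.1, 387.3]
ee_rot: [-179.6, 1.9, 90.3]
force: [0.0, -0.7, -2.0]
gripper_width: 15.7
```

Run:
```python
from h import *
gp(); s=grab("scene","pics/s2"); grab("wrist","pics/w3"); M=gp()
c=cv2.imread("pics/s2.png")[120:245,85:235]; w=cv2.imread("pics/w3.png")[60:330,100:420]
f=lambda i,k:cv2.resize(i,None,fx=k,fy=k,interpolation=cv2.INTER_CUBIC)
c=f(c,4);w=f(w,.5)
A=np.zeros((600,770,3),np.uint8);A[:500,:600]=c;A[600-w.shape[0]:,610:]=w;cv2.imwrite("pics/e.png",A)
cv2.imwrite("pics/f.png",cv2.resize(cv2.imread("pics/w3.png")[100:300,150:370],None,fx=3,fy=3,interpolation=cv2.INTER_CUBIC))
```

```text
t 12.4 grasp [545.3 -98.9 215.4] z [-0.007 -0.034 -0.999] rot [-179.6    1.9   90.3] F [ 0.  -0.7 -2. ] T [ 0.11 -0.17 -0.  ] w 15.7
t 12.5 grasp [545.3 -98.1 215.4] z [-0.007 -0.033 -0.999] rot [-179.6    1.9   90.3] F [-0.2  1.  -1.5] T [ 0.12 -0.14  0.02] w 15.6
```

View pics/e.png

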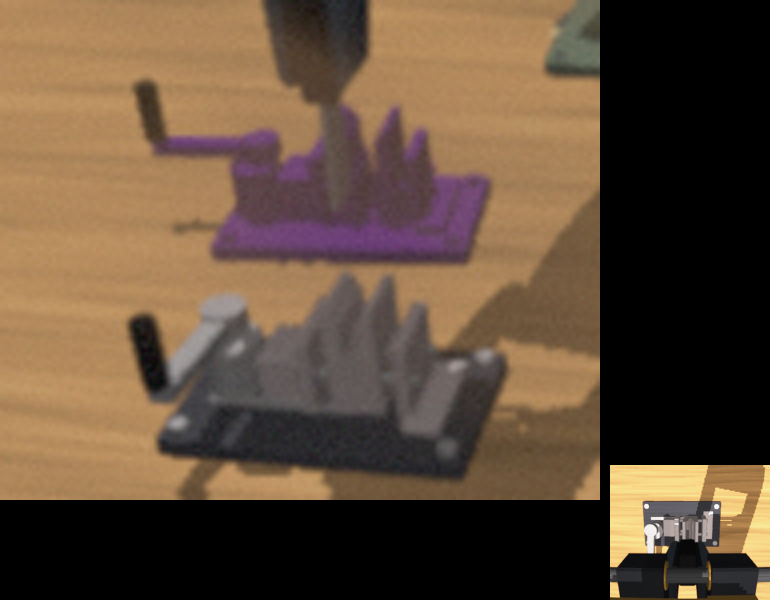

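The blade hangs with its tip at crop (338,210) and the lever is swung over. I'll compare these against projections.

Run:
```python
from h import *
np.set_printoptions(precision=1,suppress=True)
M=gp(); s=state(); g=s["ee_pos"]+172*M[:,2]
cr=lambda P:(proj("pics/s2",P)-[85,120]+.4)*4
print("blade tool-axis tip/neck",cr([g+88.8*M[:,2],g+28.8*M[:,2]]))
print("vertical", cr([g+[0,0,-88.8],g+[0,0,-28.8]]))
for a in(86.4,80,75):
  r=np.radians(a); p=np.array([550.8+70*np.sin(r),-172.5-70*np.cos(r),0]); print("lever",a,cr([p+[0,0,102],p+[0,0,62]]))
fr=lambda P:(proj("pics/w3",P)-[150,100]+.4)*3
O=np.array([550.4,-97.5,0])
print("slot pt / plate tops", fr([O+[0,0,78],O+[20,9,78],O+[20,-9,78],O+[-20,9,78],O+[-20,-9,78]]))
print("tip",fr([g+88.8*M[:,2]+10*M[:,1],g+88.8*M[:,2]-10*M[:,1]]))
```

```text
t 12.5 grasp [545.3 -98.1 215.4] z [-0. -0. -1.] rot [-179.6    1.9   90.3] F [-0.2  1.  -1.5] T [ 0.1 -0.1  0. ] w 15.6
blade tool-axis tip/neck [[341.6 201.7]
 [329.1  92. ]]
vertical [[346.8 202.7]
 [330.8  92.3]]
lever 86.4 [[143.  315.9]
 [160.  384.3]]
lever 80 [[128.7 313.7]
 [146.1 382. ]]
lever 75 [[118.4 311.3]
 [136.  379.5]]
slot pt / plate tops [[333.9 287.9]
 [363.2 352.5]
 [303.3 351.6]
 [365.5 221.9]
 [303.6 221.2]]
tip [[317.1 356. ]
 [317.  279.1]]
```

View pics/f.png

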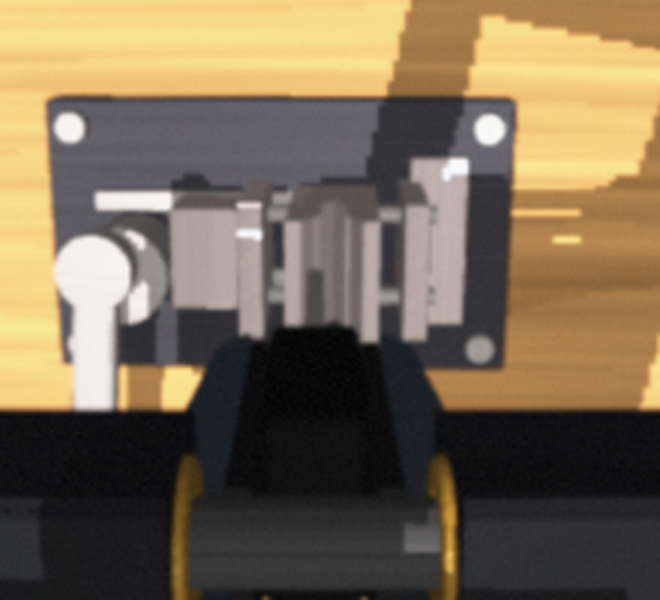

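Lever matches 86.4° (closed), the slot centre is at about (549.8,-98), and the blade lies along the tool axis, tilted about 2°. A quick test will show whether turning shifts that tilt.

apply_moves --steps "0 0.4 0 1;0 0.4 0 1;0 0.4 0 1;0 0 0 0;0 0 0 0"

```text
time_s: 13.0
ee_pos: [546.4, -41.3, 387.3]
ee_rot: [-179.6, 1.9, 109.0]
force: [0.0, 0.1, -0.8]
gripper_width: 16.1
```

```bash
python3 -c "
from h import *
gp()"
```

```text
t 13.0 grasp [547.1 -46.9 215.4] z [ 0.004 -0.033 -0.999] rot [-179.6    1.9  109. ] F [ 0.   0.1 -0.8] T [ 0.13 -0.06  0.02] w 16.1
```

apply_moves --steps "0 -0.24 0 -0.6;0 -0.24 0 -0.6;0 -0.24 0 -0.6;0 -0.24 0 -0.6;0 -0.24 0 -0.6"

```text
time_s: 13.5
ee_pos: [546.4, -91.9, 387.4]
ee_rot: [-179.6, 1.9, 89.9]
force: [-0.4, 0.8, -1.1]
gripper_width: 15.8
```

```bash
python3 -c "
from h import *
gp()"
```

```text
t 13.5 grasp [545.1 -97.7 215.5] z [-0.007 -0.034 -0.999] rot [-179.6    1.9   89.9] F [-0.4  0.8 -1.1] T [ 0.17 -0.11  0.03] w 15.8
```

Tilt is stable at 1.9°, well within the slot's clearance. Now aligning the tip over the slot and lowering to just above the mouth.

apply_moves --steps "0.13 0.07 -0.3 0.1;0 0 -0.4 0;0 0 -0.3 0;0 0 0 0;0 0 0 0"

```text
time_s: 14.0
ee_pos: [552.5, -90.5, 343.6]
ee_rot: [-179.6, 1.9, 90.3]
force: [0.1, 0.1, -0.8]
gripper_width: 15.9
```

```bash
cat >> h.py <<'E'
def tip():
    M=gp(); s=state(); print("TIP",(s["ee_pos"]+260.8*M[:,2]).round(1))
E
python3 -c "
from h import *
tip()"
```

```text
t 14.0 grasp [551.3 -96.2 171.7] z [-0.007 -0.033 -0.999] rot [-179.6    1.9   90.3] F [ 0.1  0.1 -0.8] T [ 0.12 -0.19  0.04] w 15.9
TIP [550.7 -99.2  83. ]
```

apply_moves --steps "-0.02 0.03 -0.2 0;0 0 -0.2 0;0 0 -0.2 0;0 0 0 0"

```text
time_s: 14.4
ee_pos: [552.0, -88.7, 318.3]
ee_rot: [-179.7, 1.9, 90.4]
force: [0.3, -0.2, -1.8]
gripper_width: 16.0
```

Run:
```python
from h import *
np.set_printoptions(precision=1,suppress=True)
tip(); grab("scene","pics/s3"); grab("wrist","pics/w4")
M=R.from_euler('xyz',state()["ee_rot"],degrees=True).as_matrix(); t=state()["ee_pos"]+260.8*M[:,2]
f=lambda i,k:cv2.resize(i,None,fx=k,fy=k,interpolation=cv2.INTER_CUBIC)
c=f(cv2.imread("pics/s3.png")[165:240,120:215],6); w=f(cv2.imread("pics/w4.png")[120:240,160:340],3)
A=np.zeros((600,800,3),np.uint8); A[:450,:570]=c; cv2.imwrite("pics/g.png",c)
O=np.array([549.8,-98,0])
q=lambda P:(proj("pics/s3",P)-[120,165]+.4)*6
print(q([t,t-60*M[:,2],O+[20,9,78],O+[20,-9,78],O+[20,4,60],O+[20,-4,60]]))
```

```text
t 14.4 grasp [551.1 -94.4 146.4] z [-0. -0. -1.] rot [-179.7    1.9   90.4] F [ 0.3 -0.2 -1.8] T [ 0.1 -0.2  0. ] w 16.0
TIP [550.6 -97.4  57.6]
[[331.  214.4]
 [314.1  64.6]
 [331.1 198.6]
 [279.7 194.9]
 [323.7 242. ]
 [301.2 240.3]]
```

View pics/g.png

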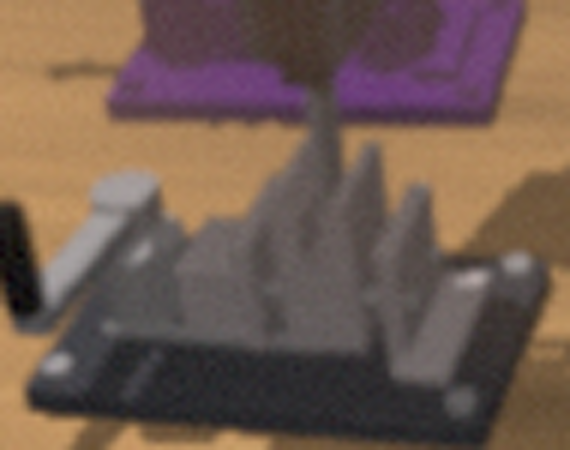

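The blade enters between the plates without contact. Continuing down to tip height ~30.

apply_moves --steps "-0.01 -0.015 -0.15 0;0 0 -0.15 0;0 0 -0.15 0;0 0 0 0"

```text
time_s: 14.9
ee_pos: [552.8, -89.5, 302.5]
ee_rot: [179.9, 2.0, 90.3]
force: [0.5, 0.2, -5.6]
gripper_width: 15.7
```

```bash
python3 -c "
from h import *
tip()"
```

```text
t 14.9 grasp [553.3 -95.4 130.6] z [ 0.003 -0.034 -0.999] rot [179.9   2.   90.3] F [ 0.5  0.2 -5.6] T [ 0.27 -0.3  -0.01] w 15.7
TIP [553.5 -98.4  41.8]
```

apply_moves --steps "-0.04 0 -0.15 0;-0.03 0 -0.15 0;0 0 -0.1 0;0 0 0 0"

```text
time_s: 15.3
ee_pos: [551.1, -89.5, 288.3]
ee_rot: [179.4, 2.0, 90.3]
force: [0.7, 0.5, -2.9]
gripper_width: 15.7
```

```bash
python3 -c "
from h import *
tip()"
```

```text
t 15.3 grasp [552.9 -95.5 116.4] z [ 0.01  -0.035 -0.999] rot [179.4   2.   90.3] F [ 0.7  0.5 -2.9] T [ 0.35 -0.27 -0.04] w 15.7
TIP [553.8 -98.5  27.7]
```

apply_moves --steps "-0.05 0 0.02 0;-0.05 0 0.02 0;0 0 0 0;0 0 0 0"

```text
time_s: 15.7
ee_pos: [548.3, -89.5, 289.2]
ee_rot: [179.1, 2.0, 90.3]
force: [2.1, 1.1, -3.1]
gripper_width: 15.6
```

```bash
python3 -c "
from h import *
tip()"
```

```text
t 15.7 grasp [551.  -95.5 117.3] z [ 0.016 -0.035 -0.999] rot [179.1   2.   90.3] F [ 2.1  1.1 -3.1] T [ 0.28 -0.71  0.03] w 15.6
TIP [552.4 -98.6  28.6]
```

Run:
```python
from h import *
np.set_printoptions(precision=1,suppress=True)
grab("scene","pics/s4"); grab("wrist","pics/w5"); tip()
s=state(); M=R.from_euler('xyz',s["ee_rot"],degrees=True).as_matrix(); t=s["ee_pos"]+260.8*M[:,2]
f=lambda i,k:cv2.resize(i,None,fx=k,fy=k,interpolation=cv2.INTER_CUBIC)
c=f(cv2.imread("pics/s4.png")[165:240,115:215],4); w=f(cv2.imread("pics/w5.png")[80:240,130:360],2)
A=np.zeros((300+w.shape[0]-20,460,3),np.uint8); A[:300,:400]=c; A[300:,:]=w[:w.shape[0]-20]; cv2.imwrite("pics/i.png",A)
q=lambda P:(proj("pics/s4",P)-[115,165]+.4)*4
print("neck",q([t-60*M[:,2], t-48*M[:,2]]))
r=np.radians(86.4); p=np.array([550.8+70*np.sin(r),-172.5-70*np.cos(r),0]); print("grip",q([p+[0,0,102],p+[0,0,62]]))
O=np.array([549.8,-98,78]); print("wrist plates",(proj("pics/w5",[O+[20,9,0],O+[20,-9,0],O+[-20,9,0],O+[-20,-9,0],t-48*M[:,2]-10*M[:,1]])-[130,80]+.4)*2+[0,300])
```

```text
t 15.8 grasp [551.  -95.4 117.3] z [ 0. -0. -1.] rot [179.1   2.   90.3] F [ 2.   0.7 -2.7] T [ 0.3 -0.8  0. ] w 16.4
TIP [552.4 -98.5  28.6]
neck [[235.6  94.3]
 [237.7 114.3]]
grip [[ 23.  135.9]
 [ 40.  204.3]]
wrist plates [[275.1 656.4]
 [217.2 655.3]
 [277.2 532.9]
 [215.7 532.1]
 [250.1 568.7]]
```

View pics/i.png

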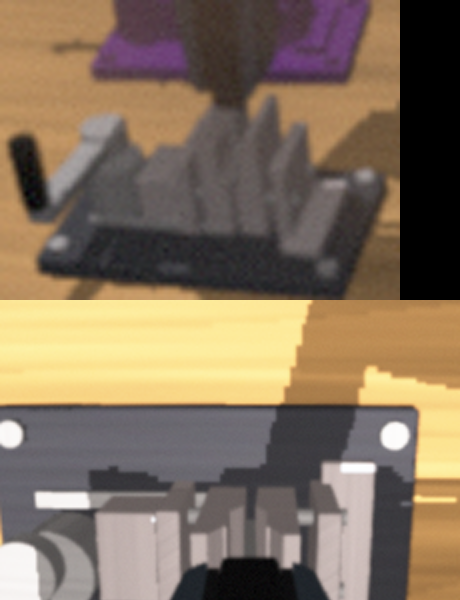

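```bash
python3 -c "
from h import *
env.job_done(); tip()"
```

```text
the job is handed in; nothing more can be done
the job is handed in; nothing more can be done
```

I swung the cam lever over to its stop, then took the blade from the stand and slid it into the clamp slot. I handed the job in at 15.8 s with the blade still gripped at 25 N. No verdict is reported.

**Last checks before hand-in:**
- **Lever:** the pictures put it at about 86°, which is the closed stop, and it was still there in the last picture.
- **Blade depth:** the tip was about 28.6 mm above the bench. That is near the middle of the lower faces (44 to 16 mm) and clear of the base.
- **Centring:** the blade was within about 0.5 mm of the slot centre across the slot. Sideways force on it was about 1 N, and there was about 3 N along the sliding direction.
- **Bystanders:** every move was planned clear of the jar, wax bar and wheel. I did not take a final picture of them.

**What was not perfect:**
- **Tilt:** the blade leans about 2° across the slot and 0.9° along it. Pushing on the lever tilted the tool. I corrected this in the stand to about 0.5°, but it crept back on the way to the clamp and I left it.
- **Offset along the plates:** the tip sits about 2.5 mm from the middle of the 40 mm plates.
- **Camera height:** the scene camera showed points about 2 pixels lower than calculated. The lever grip was off by the same amount, so I took this as camera calibration error rather than the blade slipping.

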